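Hold a copier's scan carriage against its setting pin

ROBOT

A 7-joint arm with a two-finger parallel gripper is mounted at the origin on the work surface. World frame = base frame: x ahead of the robot, y to its left, z up, the work surface at z = 0. Lengths are in mm, angles in rad, forces in N, time in s.
With the tool pointing down it reaches from about 400 to 875 mm from the base axis. Payload 6.5 kg.
Tool frame: the origin (TCP) lies on the mounting face of the last link; the fingertips stand 166 mm ahead of it and the grasp point (between the pads) lies 147 mm ahead of it (r.grasp_offset is the distance from the TCP to the grasp point, in mm); z points along the fingers, y is the direction in which the jaws open and shut (so a half turn about z gives the same grasp; the last joint's range is limited). The gripper opens to 88 mm and grips with 3 to 60 N. Pads are 18 mm wide; open, the fingers measure 123 mm over their backs; the gripper's body (75 mm by 187 mm) begins 45 mm behind the grasp point.
Start: joints at [1.125, 0.536, -0.004, 1.538, 0.003, 1.067, -0.071], TCP at [240.977, -603.672, 404.716] pointing down, gripper open.
Joint ranges: [-2.7, 2.7], [-0.37, 2.16], [-1.27, 1.26], [0.24, 2.4], [-1.31, 4.45], [0.19, 1.91], [-2.76, 2.76]. Speed limits (rad/s): [2.39, 2.39, 3.14, 3.14, 3.14, 3.14, 3.14].

INTERFACE

Orientations are given as a rotation vector (axis times angle).
In Python, from bench import r, viewer gives the robot as it stands. The module is installed in compiled form; this text tells all that it offers.
- The arm moves only by the shell command python3 -m crank 'ROWS'. ROWS is text: rows parted by semicolons, each of 5 numbers parted by spaces: the opening, from -1 (shut) to 1 (fully open), so that 0 is half open, then the shift along the tool's x, y, z in cm, then the turn about the tool's z in rad. A call has 1 to 12 rows; each row is the pose to reach, as a shift and turn from the pose measured when the call began, along the tool's axes at that moment; what a row does not reach only later rows make up. A row lasts 1/10 s, in which the tool goes at most 50 mm and 8.59 degrees, less where a joint would pass 70% of its speed; a pose out of reach is approached as far as the arm can. A call with a gripper value outside its range is refused whole. The fingers move at their own pace and stop on an object; the grip force is fixed at half the most. Time passes only in rows, so rows that repeat a pose let the fingers close. It gives the time, the measured TCP pose, the force and the opening at its end, in the units of the state.
- r.get_state(): the state, without advancing time (a new reading comes with each control period).
- viewer.snapshot(name): name is "scene" or "top" or "wrist"; returns a dict with "frame" (400x640x3 uint8, red, green, blue), "depth" (400x640 float32, mm along the optical axis (not along the pixel's ray), 0 where there is no reading), "fx", "fy", "cx", "cy" (pixels), "rvec" (rotation vector, rad) and "tvec" (3), from world to camera coordinates, as OpenCV has them; the wrist camera has in their place "tool_from_camera" (4x4, takes a point from camera to tool coordinates, whose origin is the TCP and whose axes are the flange's). Camera axes: x right, y down, z forward; pixel columns grow to the right and rows downward; lengths in mm; the calibration is good to about 2 mm. A picture is of the moment at which its call begins: read the wrist's pose just before it.
- r.sign_off(): hands the job in, once; it reports no verdict.
The state is a dict: "time": time; "joints": joint angles; "dq": joint speeds; "effort": joint torques, N m; "eef_pos": TCP position; "tcp_rot": TCP orientation; "force": force on the tool from outside, world axes, zero at the start; "torque": the same for the moment, N m; "width": finger opening in mm.
Only numpy, scipy, OpenCV 4.12 (cv2) and the standard library are available. Lean on these libraries where they do the work, as an engineer would, in place of code of your own. Each camera call takes 0.05 s, during which the arm holds its last target. There are 200 camera calls.

TASK

The technician is about to tighten the drive clamp of the copier's scan carriage and needs a third hand. Stand the long red-headed setting pin upright and fully home in the bore of the scanner base and let go of it; then slide the carriage gently up to the pin and keep its locating tab pressed against it with a steady push of about 10 N, and finish while still holding that push. Leave the short pin, screwdriver, dish and cleaner bottle where they are.

Things in the scene. Friction and masses are not known exactly. Their poses are not given: they have to be found in the camera images.
- scanner: Scanner base of an A4 copier: open pale-grey tray fixed to the table, 300 mm (its x) by 460 mm (its y), walls 8 mm thick, 58 mm high, inner floor 8 mm above the table. Origin: centre of its underside. +y is the way the carriage slides to the bore; z is up. Guide rod along y at x = -118 mm. A motor and board, under 46 mm high, fill the corner x 0 to 115, y above 170 mm.
- bore (a point): Centre of the mouth of the blind bore for the setting pin, in the top of an aluminium boss (30 mm square, round collar 25 mm wide on top) on the scanner's floor, 36 mm above the table, at scanner x = -85, y = +130 mm. Countersunk from 19 mm at the mouth to 11 mm wide 4 mm below, then straight; 28 mm deep in all. Same axes as the scanner.
- carriage: Black scan carriage on the guide rod; slides only along the scanner's y (0.6 kg, about 1 N friction), cannot turn or lift. Axes as the scanner's. Origin on the scanner's middle line (x = 0), 18 mm above the table: block x -95 to +120, y -40 to +40, z 0 to 35 mm. Starts at scanner y = -75 to 0, the tab 73 to 148 mm short of the pin's place; with no pin it can run past the bore.
- tab_face (a point): Centre of the flat end face of the steel locating tab on the carriage's +y side, the face that is to bear against the pin; it faces +y. Tab 16 mm wide in x, 13 mm high, standing 12 mm out from the carriage's +y face, at carriage x = -85, y = +52, z = +28.5 mm, in line with the bore.
- push_face (a point): A good point to push: on the carriage's flat, rigid -y face, at carriage x = -60, y = -40, z = +17.5 mm (35.5 mm above the table). The face is 215 mm long, 35 mm high; pushed to +y the carriage slides to the bore. Over 100 mm of free floor lies behind it. Tab, pin and bore are stiff (they yield 2 to 3 mm at 10 N): push on in small steps.
- pin: The long setting pin: steel, 85 mm long, shaft 10 mm in diameter, with a red round head 18 mm in diameter over its top 14 mm; about 60 g. Origin: centre of its foot; z along it, up towards the head. It starts upright in one of the two holes of the stand, its foot 6 mm above the table. Home in the bore its foot is 28 mm below the bore's mouth.
- stand: Teal block 40 mm (its x) by 105 mm (its y), 30 mm high, fixed to the table, with two holes 24 mm deep and 12 mm wide at y = -30 and +30 mm. One holds the long pin, the other the short pin, either way round. Origin: centre of its underside.
- short_pin: Bystander: the short setting pin with a black head, 55 mm long, otherwise like the long one, upright in the other hole of the stand. Origin: centre of its foot.
- screwdriver: Bystander: screwdriver with a red handle lying on the table, 190 mm long, 26 mm high. Origin: under its middle; x along it towards the tip.
- dish: Bystander: round steel screw dish, 90 mm across and 22 mm high, on the table. Origin: centre of its underside.
- cleaner: Bystander: white cleaner bottle with a blue cap, 52 mm across and 130 mm tall, standing on the table. Origin: centre of its underside.

How it is judged (in metres and radians):
On the way, in this order (a step that is already met when the one before it is completed fails the run):
1. the long pin stands fully home and upright in the bore, let go, the carriage not yet against it (horizontal distance between pin and bore below 0.004 m and z of pin in the frame of bore below -0.025 m and angle between pin's own z axis and vertical below 0.15 rad and contact force between each of the fingers, the arm and pin below 0.2 N and contact force between carriage and pin below 0.5 N), for 0.2 s.
2. the carriage's tab bears on the pin, pushed by the robot (contact force between carriage and pin between 5 and 16 N and contact force between any of the fingers, the arm and carriage above 4 N), for 0.3 s.
At the end, for the whole second after the job is handed in: Long pin in the bore (within 4 mm of its axis, at least 25 mm deep, leaning under 8.5 degrees), untouched by the robot, which holds the carriage still, its tab pressing the pin with 5 to 16 N. Short pin moved under 15 mm, other bystanders under 30 mm (all of step 2 and horizontal distance between pin and bore below 0.004 m and z of pin in the frame of bore below -0.025 m and angle between pin's own z axis and vertical below 0.15 rad and contact force between each of the fingers, the arm and pin below 0.2 N and linear speed of carriage below 0.01 m/s and distance of short_pin from where it was at the start of the episode below 0.015 m and distance of each of screwdriver, dish, cleaner from where it was at the start of the episode below 0.03 m); the arm keeps its last pose, push and grip.
It fails at once if the carriage is rammed or forced against the pin with more than 35 N (contact force between carriage and pin above 35 N).
It fails at once if the short pin is pulled out of the stand (distance of short_pin from where it was at the start of the episode above 0.015 m).
It fails at once if the screwdriver, dish or bottle is pushed away (distance of any of screwdriver, dish, cleaner from where it was at the start of the episode above 0.03 m).
It also fails if it takes over 67 s, if anything falls off the work surface, if the arm or the gripper's body presses on something with over 40 N, if the wrist force passes 120 N, or if a joint passes its speed limit or range.

## Working session

There is one attempt and no reset: what is moved stays moved. The work goes in short steps, Python scripts to look and compute and a shell command to move; the robot and the scene stay as the last step left them, time stands still between calls to the robot, and variables do not carry over. Pictures are saved under pics/ and viewed, about 8 in all and at most 12, crops included, and the job is handed in when it is done.

```bash
mkdir -p pics; cat > h.py <<'E'
import numpy as np, cv2
from bench import r, viewer
from scipy.spatial.transform import Rotation as R
def snap(n):
    s=r.get_state(); d=viewer.snapshot(n)
    K=np.array([[d['fx'],0,d['cx']],[0,d['fy'],d['cy']],[0,0,1]])
    if n=='wrist':
        T=np.eye(4);T[:3,:3]=R.from_rotvec(s['tcp_rot']).as_matrix();T[:3,3]=s['eef_pos']
        W=T@np.array(d['tool_from_camera'])
    else:
        T=np.eye(4);T[:3,:3]=R.from_rotvec(np.ravel(d['rvec'])).as_matrix();T[:3,3]=np.ravel(d['tvec']);W=np.linalg.inv(T)
    d['K']=K;d['W']=W;return d
def ray(d,u,v):
    q=d['W'][:3,:3]@np.linalg.inv(d['K'])@np.array([u,v,1.]);return d['W'][:3,3],q
def plane(d,u,v,z):
    o,q=ray(d,u,v);return o+q*(z-o[2])/q[2]
def dep(d,u,v):
    o,q=ray(d,u,v);return o+q*d['depth'][int(v),int(u)]
def proj(d,p):
    c=np.linalg.inv(d['W'])@np.append(p,1);c=d['K']@c[:3];return c[:2]/c[2]
def tri(d1,a,d2,b):
    o1,q1=ray(d1,*a);o2,q2=ray(d2,*b)
    t=np.linalg.lstsq(np.c_[q1,-q2],o2-o1,rcond=None)[0]
    p=o1+q1*t[0];q=o2+q2*t[1];return (p+q)/2,np.linalg.norm(p-q)
def save(d,n,roi=None,f=1):
    im=d['frame'][:,:,::-1]
    if roi: im=im[roi[1]:roi[3],roi[0]:roi[2]]
    cv2.imwrite('pics/'+n,cv2.resize(np.ascontiguousarray(im),None,fx=f,fy=f))
def blobs(d,lo,hi,amin=20):
    h=cv2.cvtColor(d['frame'],cv2.COLOR_RGB2HSV)
    m=cv2.inRange(h,np.array(lo),np.array(hi))
    n,l,s,c=cv2.connectedComponentsWithStats(m)
    return [(s[i].tolist(),c[i].round(1).tolist()) for i in range(1,n) if s[i][4]>=amin]
E
python3 - <<'E'
from h import *
s=r.get_state();print(s,r.grasp_offset)
for n in('top','scene'):
    d=snap(n);save(d,n+'.png')
    print(n,d['W'].round(3).tolist(),d['fx'])
    print('red',blobs(d,(0,120,80),(8,255,255)),blobs(d,(172,120,80),(180,255,255)));print('teal',blobs(d,(80,80,40),(100,255,255),80))
E
```

```text
{'time': 0.0, 'joints': array([ 1.12480261,  0.53718073, -0.00447465,  1.53883261,  0.00261647,
        1.06726378, -0.07122507]), 'dq': array([-0.00219712,  0.00016427,  0.00015809, -0.00019186,  0.00067256,
        0.00087693, -0.00074898]), 'effort': array([ 5.51187786e-04, -5.70979214e+01,  9.91076790e-01, -2.51601756e+01,
       -5.63471485e-02,  1.78275449e-02,  1.88830786e-04]), 'eef_pos': array([ 240.87878291, -603.38483933,  403.84484272]), 'tcp_rot': array([-3.08350042e+00, -5.92825527e-01,  6.80251260e-04]), 'force': array([ 0.79266188,  0.11860674, -0.55409512]), 'torque': array([-0.05750748, -0.06866082,  0.0262681 ]), 'width': 87.88750335404825} 147.29999999999998
top [[-0.008, -0.992, 0.123, 440.578], [-1.0, 0.008, -0.006, -36.246], [0.005, -0.123, -0.992, 1240.289], [0.0, 0.0, 0.0, 1.0]] 431.0756783067936
red [([183, 127, 18, 32, 267], [191.1, 142.6]), ([152, 244, 7, 7, 24], [155.2, 247.2])] [([151, 243, 7, 8, 26], [153.7, 246.5])]
teal [([154, 239, 42, 18, 515], [174.8, 247.4])]
scene [[-0.873, 0.323, -0.365, 995.844], [0.487, 0.55, -0.679, 788.37], [-0.018, -0.77, -0.638, 872.143], [0.0, 0.0, 0.0, 1.0]] 435.21935404798273
red [([440, 283, 7, 7, 25], [443.0, 286.4]), ([290, 333, 44, 17, 467], [311.2, 340.4])] [([440, 280, 9, 11, 54], [443.9, 284.9]), ([307, 339, 28, 9, 32], [321.8, 344.3])]
teal [([150, 0, 115, 33, 2199], [193.3, 12.2]), ([276, 0, 18, 10, 111], [284.8, 3.7]), ([339, 49, 54, 23, 632], [368.7, 60.2]), ([409, 274, 45, 46, 967], [430.5, 296.4])]
```

View pics/top.png

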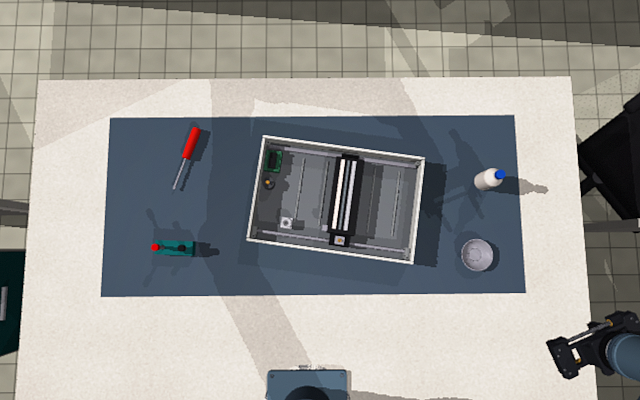

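View pics/scene.png

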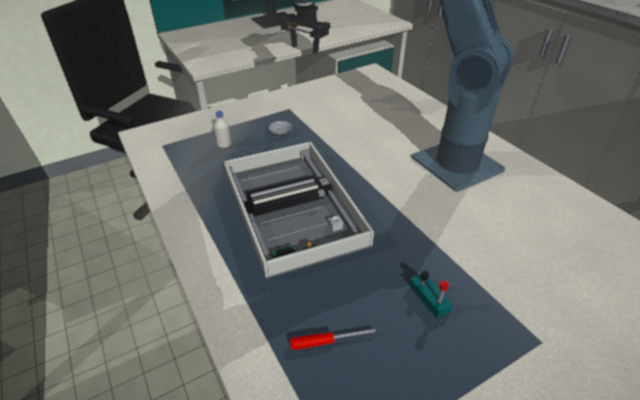

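The top view shows the stand at (175,247) with the red pin at its left end (154,247). The bore boss is at (286,223), the carriage at about (344,200), and the scanner corners are around (262,136), (425,158), (413,263) and (247,240). The scene view agrees, with the red head at (443,285) and the black head at (425,275).

```bash
python3 - <<'E'
from h import *
t=snap('top');s=snap('scene')
print('pin head',tri(t,(154.4,246.9),s,(443.5,285.3)))
print('stand c', plane(t,174.8,247.4,30))
C=np.array([plane(t,*c,58)[:2] for c in[(262,136),(425,158),(413,263),(247,240)]])
c=C.mean(0);print('corners',C.round(0).tolist(),c)
ex=(C[0]+C[1]-C[2]-C[3]);ey=(C[0]+C[3]-C[1]-C[2])
print('yaw',np.degrees(np.arctan2(ex[1],ex[0])),np.degrees(np.arctan2(-ey[0],ey[1])),np.linalg.norm(ex)/2,np.linalg.norm(ey)/2)
print('bore',plane(t,286,223,36),'tri',tri(t,(286,223),s,(336,218)))
print('carriage ends',plane(t,344,200,53))
M=R.from_rotvec(r.get_state()['tcp_rot']).as_matrix();print(M.round(3))
E
```

```text
pin head (array([448.5644335 , 398.75443938,  87.22406629]), np.float64(3.7852837940202746))
stand c [448.61388895 362.22725256  30.        ]
corners [[757.0, 119.0], [691.0, -337.0], [401.0, -294.0], [467.0, 157.0]] [579.0951185  -88.88581536]
yaw -8.052453596526005 -8.28005277886443 293.12519785838003 458.3346615449525
bore [513.70574735  52.50952579  36.        ] tri (array([511.42654826,  53.59129519,  39.97188276]), np.float64(4.916195411633282))
carriage ends [ 575.16529641 -109.39905779   53.        ]
[[ 0.929  0.371 -0.   ]
 [ 0.371 -0.929  0.001]
 [-0.    -0.001 -1.   ]]
```

```bash
cat >> h.py <<'E'
def go(p,yaw=None):
    """print tool-frame shift (cm) and turn to TCP world target p; yaw = world angle of tool y, deg"""
    s=r.get_state();M=R.from_rotvec(s['tcp_rot']).as_matrix()
    y0=np.degrees(np.arctan2(M[1,1],M[0,1]))
    t=0 if yaw is None else -np.radians((yaw-y0+180)%360-180)
    print('go',(M.T@(np.array(p)-s['eef_pos'])/10).round(2),'turn',round(t,3),'yaw now',y0.round(2),'pos',s['eef_pos'].round(1),'tilt',M[:,2].round(4),'F',s['force'].round(1),'w',s['width'].round(1),'t',s['time'])
E
python3 -m crank '1 44.6 -41.8 0 -1.047;1 44.6 -41.8 0 -1.047;1 44.6 -41.8 0 -1.047;1 44.6 -41.8 0 -1.047;1 44.6 -41.8 0 -1.047;1 44.6 -41.8 0 -1.047;1 44.6 -41.8 0 -1.047;1 44.6 -41.8 0 -1.047;1 44.6 -41.8 0 -1.047;1 44.6 -41.8 0 -1.047;1 44.6 -41.8 0 -1.047;1 44.6 -41.8 0 -1.047'
python3 - <<'E'
from h import *
d=snap('wrist');save(d,'w1.png');print(d['W'].round(3).tolist(),d['fx'],d['cx'],d['cy'])
print('bore px',proj(d,[513.5,52,36]))
go([448.5,398.7,404],-8.15)
E
```

```text
time: 1.4
eef_pos: [495.7, -58.5, 404.7]
tcp_rot: [-2.375, -2.055, -0.0]
force: [0.3, -0.8, 0.1]
width: 87.9
[[0.99, -0.136, -0.047, 507.637], [-0.144, -0.938, -0.315, 24.752], [-0.001, 0.318, -0.948, 385.787], [0.0, 0.0, 0.0, 1.0]] 288.87043488745087 322.65217607784786 205.1605745685674
bore px [324.70932602  81.90749183]Traceback (most recent call last):
  File "<stdin>", line 4, in <module>
  File "h.py", line 39, in go
    print('go',(M.T@(np.array(p)-s['eef_pos'])/10).round(2),'turn',round(t,3),'yaw now',y0.round(2),'pos',s['eef_pos'].round(1),'tilt',M[:,2].round(4),'F',s['force'].round(1),'w',s['width'].round(1),'t',s['time'])
                                                                                                                                                                                   ^^^^^^^^^^^^^^^^
AttributeError: 'float' object has no attribute 'round'
```

View pics/w1.png

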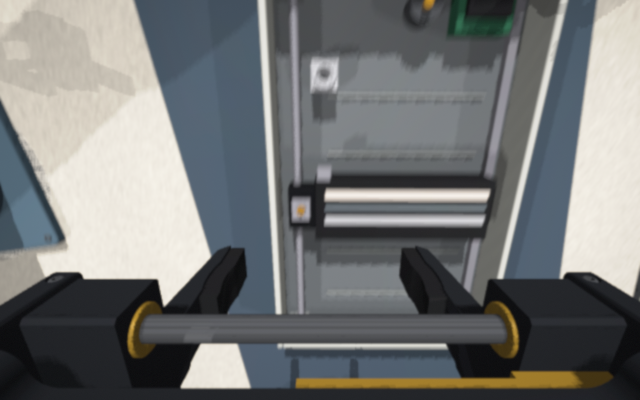

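The wrist view puts the bore at (324,73), the tab at (324,175) and the carriage between rows 183 and 235. That is about 9 px from my prediction for the bore.

```bash
sed -i "s/s\['width'\].round(1)/round(float(s['width']),1)/" h.py; python3 - <<'E'
from h import *
d=snap('wrist')
print('bore plane',plane(d,324,73.5,36),'tabtop front edge',plane(d,324,167,53),dep(d,324,73),dep(d,316,64))
go([448.5,270,360],-8.15)
E
```

```text
bore plane [516.84421921  71.95702731  36.        ] tabtop front edge [503.29190507 -28.86657715  53.        ] [517.4739797   75.39697558   9.34222687] [509.36300499  86.46607933   8.44688115]
go [31.35 -9.12  4.66] turn 0.009 yaw now -7.63 pos [497.2 -53.1 405.1] tilt [ 0.0022  0.0047 -1.    ] F [-1.   0.3 -0.2] w 88.5 t 1.5
```

```bash
python3 -m crank '1 31.4 -9.1 4.6 0.009;1 31.4 -9.1 4.6 0.009;1 31.4 -9.1 4.6 0.009;1 31.4 -9.1 4.6 0.009;1 31.4 -9.1 4.6 0.009;1 31.4 -9.1 4.6 0.009;1 31.4 -9.1 4.6 0.009;1 31.4 -9.1 4.6 0.009;1 31.4 -9.1 4.6 0.009;1 31.4 -9.1 4.6 0.009;1 31.4 -9.1 4.6 0.009;1 31.4 -9.1 4.6 0.009'
python3 - <<'E'
from h import *
d=snap('wrist');save(d,'w2.png')
print('pin head px',proj(d,[448.5,398.7,87]))
print(blobs(d,(0,120,80),(8,255,255)),blobs(d,(172,120,80),(180,255,255)))
go([448.5,398.7,360],-8.15)
E
```

```text
time: 2.7
eef_pos: [449.4, 269.1, 360.7]
tcp_rot: [-2.375, -2.054, -0.007]
force: [0.1, 0.1, 0.6]
width: 88.0
pin head px [297.85101193  50.89957354]
[([284, 37, 24, 26, 470], [295.6, 49.1]), ([546, 67, 94, 40, 2270], [595.0, 86.8])] [([285, 35, 21, 11, 43], [293.3, 37.7]), ([288, 57, 18, 8, 32], [297.8, 61.3]), ([549, 66, 91, 18, 97], [593.8, 73.4])]
go [12.78 -1.93  0.13] turn -0.002 yaw now -8.26 pos [449.3 269.4 360.7] tilt [ 0.0025  0.0044 -1.    ] F [-0.6  0.  -0.1] w 88.3 t 2.75
```

View pics/w2.png

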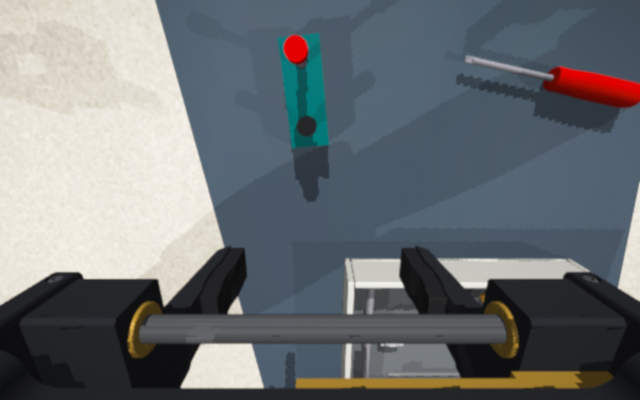

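The red head is at (296,49), the short pin at (306,126), and the stand is seen as expected. A second, closer wrist view will let me triangulate.

```bash
python3 - <<'E'
from h import *
d=snap('wrist');import pickle;pickle.dump(d,open('w2.pkl','wb'))
print(plane(d,295.6,49.1,88),plane(d,306,126,57))
go([447,315,330],-8.15)
E
python3 -m crank '1 4.6 -0.4 3.1 0;1 4.6 -0.4 3.1 0;1 4.6 -0.4 3.1 0;1 4.6 -0.4 3.1 0;1 4.6 -0.4 3.1 0'
python3 - <<'E'
from h import *
import pickle;a=pickle.load(open('w2.pkl','rb'))
d=snap('wrist');save(d,'w3.png')
def red(d):
    h=cv2.cvtColor(d['frame'],cv2.COLOR_RGB2HSV);m=cv2.inRange(h,(0,120,60),(9,255,255))|cv2.inRange(h,(170,120,60),(180,255,255));m[:,480:]=0
    n,l,s,c=cv2.connectedComponentsWithStats(m);i=1+np.argmax(s[1:,4]);print(s[i],c[i]);return c[i]
u,v=red(a),red(d)
print(tri(a,u,d,v),plane(d,*v,88))
E
```

```text
[446.876396   400.34919331  88.        ] [443.62297051 340.19107316  57.        ]
go [ 4.44 -0.87  3.09] turn -0.001 yaw now -8.24 pos [449.2 269.6 360.7] tilt [ 0.0025  0.0045 -1.    ] F [ 0.2  0.  -0. ] w 87.8 t 2.8
time: 3.3
eef_pos: [452.3, 314.9, 330.5]
tcp_rot: [-2.376, -2.054, -0.008]
force: [-0.2, 0.5, -0.0]
width: 88.1
[284  35  24  30 563] [295.81172291  49.38365897]
[286  98  26  27 555] [298.37657658 110.64684685]
(array([447.04910462, 399.94047427,  89.02061098]), np.float64(0.029485115175827352)) [446.95515094 399.95016475  88.        ]
```

```bash
python3 - <<'E'
from h import *
go([446.6,399.4,290],-8.15)
E
```

```text
go [ 8.25 -1.8   4.09] turn -0.003 yaw now -8.31 pos [452.3 314.9 330.5] tilt [ 0.0035  0.0043 -1.    ] F [-0.1  0.4 -0.2] w 88.0 t 3.35
```

```bash
python3 -m crank '1 8.25 -1.8 4.1 0;1 8.25 -1.8 4.1 0;1 8.25 -1.8 4.1 0;1 8.25 -1.8 4.1 0;1 8.25 -1.8 7 0;1 8.25 -1.8 10 0;1 8.25 -1.8 10 0;1 8.25 -1.8 10 0;1 8.25 -1.8 10 0'
python3 - <<'E'
from h import *
go([446.6,399.4,231],-8.15)
s=snap('wrist');save(s,'w4.png')
E
```

```text
time: 4.25
eef_pos: [447.7, 399.6, 232.8]
tcp_rot: [-2.377, -2.053, -0.013]
force: [-0.0, 0.3, 0.3]
width: 88.4
go [-0.04 -0.1   0.18] turn -0.004 yaw now -8.37 pos [447.7 399.6 232.8] tilt [ 0.0057  0.0059 -1.    ] F [-0.   0.3  0.3] w 88.4 t 4.25
```

View pics/w4.png

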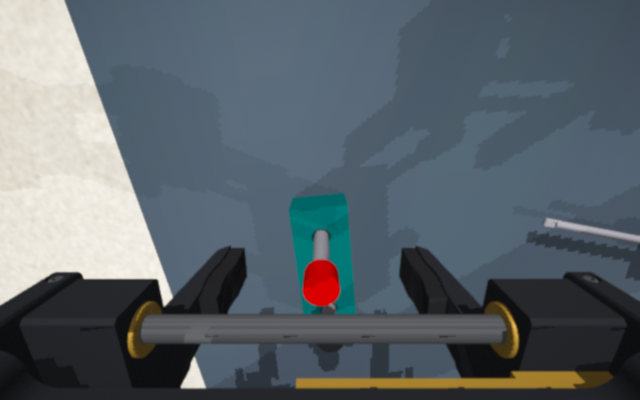

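The pin head, at (322,285), is centred between the open fingers, so I'll close and lift.

```bash
python3 -m crank '-1 0 -0.1 0.15 0;-1 0 -0.1 0.15 0;-1 0 -0.1 0.15 0;-1 0 -0.1 0.15 0;-1 0 -0.1 0.15 0;-1 0 -0.1 0.15 0;-1 0 -0.1 0.15 0;-1 0 -0.1 0.15 0;-1 0 -0.1 0.15 0;-1 0 -0.1 0.15 0;-1 0 -0.1 0.15 0;-1 0 -0.1 0.15 0'
python3 - <<'E'
from h import *
go([446.6,399.4,330],-8.15)
E
```

```text
time: 5.5
eef_pos: [446.6, 399.9, 231.3]
tcp_rot: [-2.377, -2.053, -0.013]
force: [-0.2, -0.3, -0.2]
width: 16.1
go [ 0.01  0.06 -9.87] turn -0.004 yaw now -8.36 pos [446.6 399.9 231.3] tilt [ 0.0058  0.0061 -1.    ] F [-0.2 -0.3 -0.2] w 16.1 t 5.5
```

```bash
python3 -m crank '-1 0 0 -4 0;-1 0 0 -8 0;-1 0 0 -10 0;-1 0 0 -10 0;-1 0 0 -10 0;-1 0 0 -10 0'
python3 - <<'E'
from h import *
go([500,-40,330],-8.15)
E
```

```text
time: 6.1
eef_pos: [445.7, 398.7, 329.7]
tcp_rot: [-2.377, -2.053, -0.009]
force: [-0.6, 0.3, -1.2]
width: 16.2
go [-42.61  11.75  -0.19] turn -0.004 yaw now -8.36 pos [445.7 398.7 329.7] tilt [ 0.0039  0.0041 -1.    ] F [-0.6  0.3 -1.2] w 16.2 t 6.1
```

```bash
python3 -m crank '-1 -42.6 11.7 0 0;-1 -42.6 11.7 0 0;-1 -42.6 11.7 0 0;-1 -42.6 11.7 0 0;-1 -42.6 11.7 0 0;-1 -42.6 11.7 0 0;-1 -42.6 11.7 0 0;-1 -42.6 11.7 0 0;-1 -42.6 11.7 0 0;-1 -42.6 11.7 0 0;-1 -42.6 11.7 0 0;-1 -42.6 11.7 0 0'
python3 -m crank '-1 0 0 0 0;-1 0 0 0 0'
python3 - <<'E'
from h import *
d=snap('wrist');save(d,'w5.png');import pickle;pickle.dump(d,open('w5.pkl','wb'))
print(proj(d,[513.5,52,36]))
go([500,-10,330],-8.15)
E
```

```text
time: 7.3
eef_pos: [499.2, -38.3, 327.5]
tcp_rot: [-2.374, -2.054, -0.008]
force: [0.1, 0.7, -0.3]
width: 16.0
time: 7.5
eef_pos: [499.0, -36.8, 327.3]
tcp_rot: [-2.37, -2.057, -0.009]
force: [-0.1, 0.1, -0.7]
width: 15.9
[324.7776356  103.13157506]
go [ 2.7  -0.29 -0.25] turn 0.001 yaw now -8.11 pos [499.1 -37.1 327.4] tilt [ 0.0024  0.0056 -1.    ] F [ 0.1 -0.6 -0.7] w 16.1 t 7.55
```

View pics/w5.png

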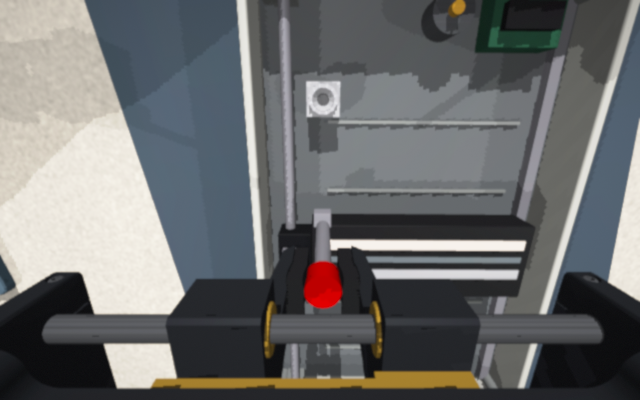

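The bore is at about (323,98), predicted (325,103), and the pin is held upright at (323,285). I'll move closer for a second view of the bore.

```bash
python3 -m crank '-1 4.5 0 0 0;-1 4.5 0 0 0;-1 4.5 0 0 0;-1 4.5 0 0 0'
python3 - <<'E'
from h import *
d=snap('wrist');import pickle;pickle.dump(d,open('w6.pkl','wb'))
a=pickle.load(open('w5.pkl','rb'))
c=proj(d,[513.5,52,36]);print(c)
ims=[]
for e,(u,v) in((a,(323,98)),(d,c.astype(int))):
    u,v=int(u),int(v);k=e['frame'][v-30:v+30,u-30:u+30,::-1];print(u-30,v-30)
    ims.append(cv2.resize(k,(400,400),interpolation=cv2.INTER_CUBIC))
cv2.imwrite('pics/b.png',np.hstack(ims))
go([500,-10,330],-8.15)
E
```

```text
time: 7.95
eef_pos: [505.3, 7.1, 327.6]
tcp_rot: [-2.371, -2.057, -0.008]
force: [0.7, 0.6, -0.6]
width: 16.3
[324.58475191 152.86203517]
293 68
294 122
go [-1.73 -0.29 -0.26] turn -0.0 yaw now -8.16 pos [505.3   6.7 327.5] tilt [ 0.002  0.005 -1.   ] F [-0.4 -0.4 -0.5] w 16.5 t 8.0
```

View pics/b.png

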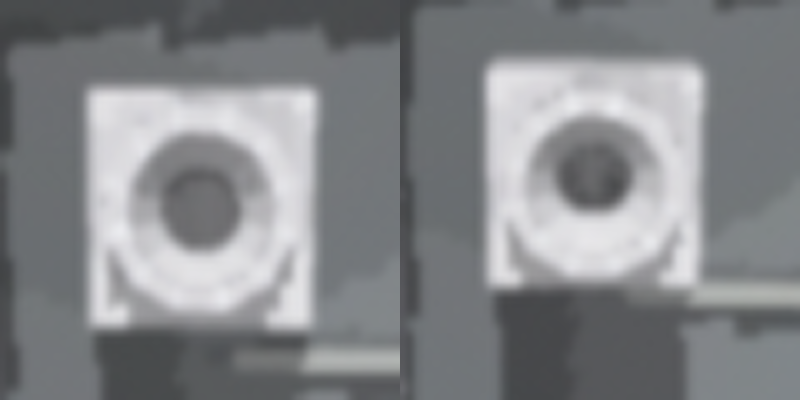

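```bash
python3 - <<'E'
from h import *
import pickle
a=pickle.load(open('w5.pkl','rb'));d=pickle.load(open('w6.pkl','rb'))
p,q=(322.7,98.5),(323.0,149.2)
print(tri(a,p,d,q),plane(a,*p,36),plane(d,*q,36))
# pin in hand: head centroid & foot direction
h=cv2.cvtColor(d['frame'],cv2.COLOR_RGB2HSV);m=cv2.inRange(h,(0,120,60),(9,255,255))|cv2.inRange(h,(170,120,60),(180,255,255));M=cv2.moments(m)
c=(M['m10']/M['m00'],M['m01']/M['m00']);z=r.get_state()['eef_pos'][2]-147+5;print(c,plane(d,*c,z))
s=r.get_state();T=R.from_rotvec(s['tcp_rot']).as_matrix();print('grasp',s['eef_pos']+T[:,2]*147.3)
for y in range(150,270,10):   # shaft columns
    print(y,d['frame'][y,300:350:3].mean(1).astype(int).tolist()) if y>195 else 0
E
```

```text
(array([512.37504969,  55.9701962 ,  38.86394576]), np.float64(0.36038811553746597)) [512.21224068  56.0943817   36.        ] [512.50596678  55.5806379   36.        ]
(322.4430789133247, 284.8512289780078) [505.35127535   8.82743417 185.51651544]
grasp [505.62075565   7.42609479 180.21862916]
200 [116, 117, 116, 116, 117, 117, 117, 131, 132, 133, 132, 132, 133, 132, 133, 133, 132]
210 [117, 116, 117, 117, 117, 116, 119, 131, 132, 132, 133, 133, 133, 131, 133, 132, 132]
220 [116, 117, 116, 116, 116, 116, 117, 134, 135, 132, 131, 132, 133, 132, 132, 126, 116]
230 [112, 112, 110, 108, 114, 111, 124, 141, 141, 127, 110, 112, 109, 106, 104, 107, 96]
240 [107, 107, 108, 107, 107, 101, 129, 142, 141, 128, 105, 107, 107, 107, 107, 107, 107]
250 [36, 36, 37, 93, 104, 108, 131, 143, 140, 127, 94, 88, 82, 37, 36, 37, 36]
260 [36, 36, 34, 46, 38, 98, 133, 133, 130, 124, 87, 33, 31, 33, 36, 36, 36]
```

```bash
python3 - <<'E'
from h import *
go([512.2,54.5,272],-8.15)
E
```

```text
go [ 4.8  -0.01  5.58] turn -0.0 yaw now -8.16 pos [505.3   6.7 327.5] tilt [ 0.002  0.005 -1.   ] F [-0.4 -0.4 -0.5] w 16.5 t 8.0
```

```bash
python3 -m crank '-1 2.4 0 0 0;-1 4.8 0 0 0;-1 4.8 0 2 0;-1 4.8 0 4 0;-1 4.8 0 5.5 0;-1 4.8 0 5.5 0;-1 4.8 0 5.5 0;-1 4.8 0 5.5 0'
python3 - <<'E'
from h import *
go([512.2,54.5,272],-8.15)
d=snap('wrist');s=snap('scene')
w=d['frame'][130:330,230:430,::-1];u,v=proj(s,[512,55,70]).astype(int);k=s['frame'][v-40:v+40,u-40:u+40,::-1]
cv2.imwrite('pics/c.png',np.hstack([cv2.resize(x,(400,400),interpolation=cv2.INTER_CUBIC) for x in(w,k)]))
E
```

```text
time: 8.8
eef_pos: [512.7, 54.3, 273.6]
tcp_rot: [-2.373, -2.056, -0.009]
force: [0.7, -0.2, -0.7]
width: 16.2
go [ 0.01 -0.05  0.16] turn -0.001 yaw now -8.19 pos [512.7  54.3 273.6] tilt [ 0.0034  0.0051 -1.    ] F [ 0.7 -0.2 -0.7] w 16.2 t 8.8
```

View pics/c.png

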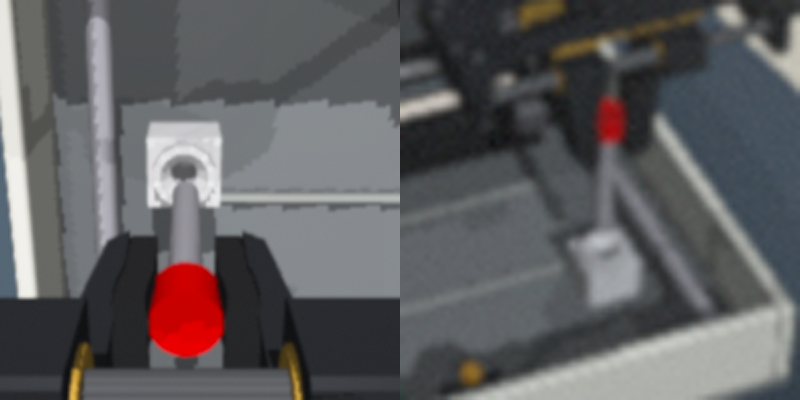

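The foot sits over the countersink at crop position (185,180), with the shaft vertical in both views. I'll go down slowly.

```bash
python3 -m crank '-1 0 0 0.5 0;-1 0 0 1 0;-1 0 0 1.3 0;-1 0 0 1.5 0;-1 0 0 1.7 0;-1 0 0 1.7 0;-1 0 0 1.7 0'; python3 -c "
from h import *
go([512.2,54.5,233],-8.15)"
```

```text
time: 9.6
eef_pos: [512.7, 54.6, 256.6]
tcp_rot: [-2.373, -2.056, -0.009]
force: [-0.3, -0.1, -0.0]
width: 16.4
go [-0.03 -0.06  2.36] turn -0.001 yaw now -8.18 pos [512.7  54.6 256.6] tilt [ 0.0035  0.0051 -1.    ] F [-0.3 -0.1 -0. ] w 16.4 t 9.6
```

```bash
python3 -m crank '-1 0 0 0.3 0;-1 0 0 0.6 0;-1 0 0 0.9 0;-1 0 0 1 0;-1 0 0 1 0'; python3 -c "
from h import *
go([512.2,54.5,233],-8.15)"
```

```text
time: 10.1
eef_pos: [512.7, 54.6, 246.3]
tcp_rot: [-2.373, -2.056, -0.009]
force: [-0.6, -0.2, -0.5]
width: 16.3
go [-0.02 -0.05  1.33] turn -0.001 yaw now -8.18 pos [512.7  54.6 246.3] tilt [ 0.0031  0.0051 -1.    ] F [-0.6 -0.2 -0.5] w 16.3 t 10.1
```

```bash
python3 -m crank '-1 0 0 0.3 0;-1 0 0 0.6 0;-1 0 0 0.9 0;-1 0 0 1.1 0;-1 0 0 1.2 0;-1 0 0 1.25 0;-1 0 0 1.25 0'; python3 -c "
from h import *
go([512.2,54.5,233],-8.15)"
```

```text
time: 10.8
eef_pos: [512.7, 54.6, 233.8]
tcp_rot: [-2.373, -2.056, -0.009]
force: [0.0, -0.3, -1.2]
width: 15.9
go [-0.02 -0.05  0.08] turn -0.001 yaw now -8.18 pos [512.7  54.6 233.8] tilt [ 0.0031  0.0051 -1.    ] F [ 0.  -0.3 -1.2] w 15.9 t 10.8
```

```bash
python3 -m crank '-1 0 0 0.1 0;0 0 0 0.1 0;0 0 0 0.1 0;0 0 0 0.1 0;0 0 0 0.1 0;0 0 0 0.1 0;0 0 0 0.1 0;0 0 0 -3 0;0 0 0 -7 0;0 0 0 -11 0;0 0 0 -11 0;0 0 0 -11 0'; python3 - <<'E'
from h import *
go([512,54.5,345],-8.15)
d=snap('scene')
h=cv2.cvtColor(d['frame'],cv2.COLOR_RGB2HSV);m=cv2.inRange(h,(0,120,60),(9,255,255))|cv2.inRange(h,(170,120,60),(180,255,255));u,v=proj(d,[512.5,55.5,86]);print(u,v)
m2=np.zeros_like(m);m2[int(v)-20:int(v)+20,int(u)-20:int(u)+20]=m[int(v)-20:int(v)+20,int(u)-20:int(u)+20]
M=cv2.moments(m2);print(M['m10']/M['m00'],M['m01']/M['m00'],cv2.boundingRect(m2))
p=(M['m10']/M['m00'],M['m01']/M['m00']);o,q=ray(d,*p)
for t in(512.5,):k=(t-o[0])/q[0];print('at x',o+k*q)
save(d,'s2.png',(250,120,410,240),4)
E
```

```text
time: 12.0
eef_pos: [512.5, 54.0, 344.4]
tcp_rot: [-2.374, -2.057, -0.011]
force: [-1.3, 1.3, -0.7]
width: 44.4
go [ 0.05 -0.06 -0.06] turn -0.001 yaw now -8.2 pos [512.5  54.  344.4] tilt [ 0.0048  0.0048 -1.    ] F [-1.3  1.3 -0.7] w 44.4 t 12.0
335.56414324494637 206.1043285822457
335.76 205.34 (333, 202, 7, 8)
at x [512.5         56.3304996   89.40571259]
```

View pics/s2.png

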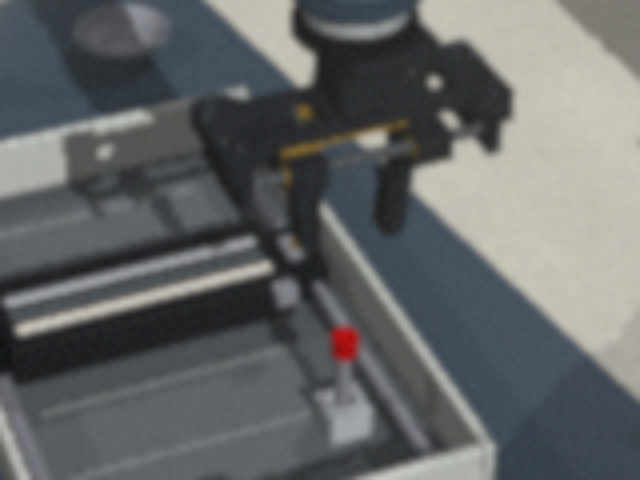

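The pin stands upright in the boss with its head at (336,205) in the scene image, predicted (336,206). Next is the carriage position.

```bash
python3 - <<'E'
from h import *
import pickle
a=pickle.load(open('w5.pkl','rb'));d=pickle.load(open('w6.pkl','rb'))
ey=np.array([.142,.99,0]);ex=np.array([.99,-.142,0]);b=np.array([512.4,55.8,0])
for e,n in((a,'w5'),(d,'w6')):
    print(n,[int(x) for x in e['frame'][195:285,322].mean(1)])
    print(n,[int(x) for x in e['frame'][195:310,450].mean(1)])
def rel(e,u,v,z): q=plane(e,u,v,z)-b;return q@ex,q@ey
print('tab',rel(a,322,209,53),'front',rel(a,450,217,53),'back',rel(a,450,294,53))
t=snap('top');print('top back',rel(t,354,200,53),'front',rel(t,334,198,53))
print([int(x) for x in t['frame'][190,315:370].mean(1)])
E
```

```text
w5 [110, 109, 107, 107, 107, 107, 107, 107, 107, 107, 107, 107, 110, 124, 142, 151, 153, 157, 167, 175, 176, 176, 173, 173, 169, 159, 145, 140, 140, 141, 141, 141, 141, 141, 141, 142, 142, 142, 143, 143, 143, 143, 142, 143, 143, 142, 142, 142, 143, 143, 143, 143, 143, 143, 144, 143, 143, 143, 143, 144, 143, 143, 143, 144, 142, 133, 110, 79, 65, 65, 65, 65, 65, 65, 65, 65, 65, 65, 65, 64, 64, 63, 63, 63, 63, 63, 63, 63, 63, 63]
w5 [101, 105, 105, 105, 105, 105, 105, 105, 105, 105, 105, 105, 105, 105, 105, 105, 106, 104, 95, 74, 45, 32, 33, 32, 32, 32, 32, 32, 31, 33, 37, 40, 41, 42, 42, 42, 42, 42, 42, 42, 42, 42, 43, 49, 95, 173, 229, 240, 242, 242, 242, 242, 242, 240, 228, 177, 92, 40, 39, 40, 46, 71, 108, 133, 140, 140, 136, 116, 75, 44, 39, 39, 40, 69, 134, 192, 216, 219, 219, 218, 218, 217, 208, 177, 114, 58, 41, 40, 40, 40, 40, 40, 40, 40, 41, 40, 40, 40, 40, 40, 39, 40, 40, 40, 40, 40, 39, 39, 40, 40, 41, 40, 40, 40, 40]
w6 [131, 132, 133, 132, 132, 133, 133, 133, 133, 133, 132, 132, 132, 133, 132, 132, 132, 132, 132, 132, 132, 132, 132, 132, 133, 135, 140, 141, 142, 141, 141, 
[... 687 characters left out ...]
 40, 40, 41, 41, 41, 40, 40, 40, 41, 40, 40, 40, 40, 40, 41, 40, 41, 40, 40, 40, 40, 41, 40, 39, 40]
tab (np.float64(-0.7563178731428022), np.float64(-97.49591399717997)) front (np.float64(120.2791923340651), np.float64(-105.34926371972433)) back (np.float64(132.17005994384263), np.float64(-190.6463453441085))
top back (np.float64(89.32449658119717), np.float64(-182.12412525254246)) front (np.float64(87.40510268844034), np.float64(-126.42528255969465))
[127, 128, 127, 129, 120, 107, 107, 124, 137, 93, 68, 102, 101, 101, 102, 107, 84, 26, 32, 28, 21, 36, 198, 254, 252, 233, 47, 10, 68, 134, 123, 41, 9, 110, 206, 230, 218, 150, 4, 28, 30, 32, 31, 32, 28, 39, 67, 83, 79, 79, 79, 78, 80, 78, 79]
```

```bash
python3 - <<'E'
from h import *
go([504.1,-178.4,344],-8.15)
E
```

```text
go [-23.09   2.54  -0.24] turn -0.001 yaw now -8.18 pos [511.8  53.8 342.7] tilt [ 0.0011  0.0046 -1.    ] F [-0.5 -0.7 -0.9] w 44.1 t 12.1
```

```bash
python3 -m crank '0 -23.1 2.5 0 0;0 -23.1 2.5 0 0;0 -23.1 2.5 0 0;-1 -23.1 2.5 0 0;-1 -23.1 2.5 0 0;-1 -23.1 2.5 0 0;-1 -23.1 2.5 2 0;-1 -23.1 2.5 5 0;-1 -23.1 2.5 8 0;-1 -23.1 2.5 8 0;-1 -23.1 2.5 8 0'; python3 - <<'E'
from h import *
import time
go([504.1,-178.4,192],-8.15)
d=snap('wrist');save(d,'w7.png')
ey=np.array([.142,.99,0]);ex=np.array([.99,-.142,0]);b=np.array([512.4,55.8,0])
print(proj(d,b+120*ex-193*ey+[0,0,53]),proj(d,b+20*ex-193*ey+[0,0,53]))
E
```

```text
time: 13.2
eef_pos: [503.6, -177.0, 261.1]
tcp_rot: [-2.369, -2.055, -0.005]
force: [0.1, 0.1, 0.5]
width: 0.1
go [-0.17  0.08  6.91] turn 0.001 yaw now -8.11 pos [ 503.6 -177.   261.1] tilt [-0.001   0.0059 -1.    ] F [0.1 0.1 0.5] w 0.1 t 13.2
[466.19107546 181.23040855] [317.32192056 180.99335116]
```

View pics/w7.png

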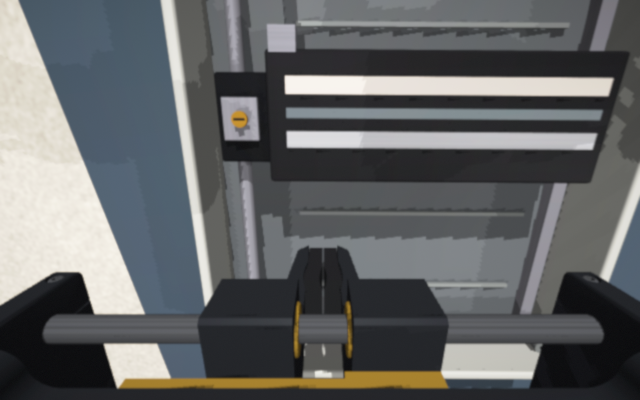

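The carriage's back edge is at row 180, as predicted (181), with the fingers shut 40 mm behind it. I'll lower them and come up gently.

```bash
python3 -m crank '-1 0 0 3 0;-1 0 0 6 0;-1 0 0 6.9 0;-1 0 0 6.9 0;-1 0 0 6.9 0'; python3 -m crank '-1 0.8 0 0 0;-1 1.6 0 0 0;-1 2.4 0 0 0;-1 3.2 0 0 0;-1 4 0 0 0;-1 4.8 0 0 0;-1 5.6 0 0 0;-1 6.4 0 0 0;-1 6.4 0 0 0'; python3 - <<'E'
from h import *
ey=np.array([.142,.99,0]);b=np.array([512.4,55.8,0])
print('rel y',(r.get_state()['eef_pos']-b)@ey);go([504.1,-178.4,192],-8.15)
E
```

```text
time: 13.75
eef_pos: [505.0, -177.1, 194.5]
tcp_rot: [-2.372, -2.058, -0.008]
force: [0.1, -0.2, 0.6]
width: 0.4
time: 14.65
eef_pos: [514.2, -111.9, 194.8]
tcp_rot: [-2.369, -2.06, -0.009]
force: [0.5, 0.5, 0.7]
width: 0.2
rel y -165.76696787013861
go [-6.73 -0.07  0.24] turn 0.003 yaw now -8.0 pos [ 514.2 -111.9  194.8] tilt [ 0.0029  0.0057 -1.    ] F [0.5 0.5 0.7] w 0.2 t 14.65
```

```bash
python3 -m crank '-1 0.4 0 0 0;-1 0.8 0 0 0;-1 1.2 0 0 0;-1 1.6 0 0 0;-1 2 0 0 0;-1 2.4 0 0 0;-1 2.8 0 0 0;-1 3.2 0 0 0;-1 3.6 0 0 0;-1 3.9 0 0 0;-1 4 0 0 0;-1 4 0 0 0'; python3 - <<'E'
from h import *
ey=np.array([.142,.99,0]);b=np.array([512.4,55.8,0])
print('rel y',(r.get_state()['eef_pos']-b)@ey);go([504.1,-178.4,192],-8.15)
d=snap('wrist');save(d,'w8.png')
E
```

```text
time: 15.85
eef_pos: [519.9, -71.9, 195.1]
tcp_rot: [-2.369, -2.06, -0.01]
force: [0.6, 0.4, 0.6]
width: 0.5
rel y -125.35543411329405
go [-10.77  -0.09   0.24] turn 0.003 yaw now -7.98 pos [519.9 -71.9 195.1] tilt [ 0.0034  0.0061 -1.    ] F [0.6 0.4 0.6] w 0.5 t 15.85
```

View pics/w8.png

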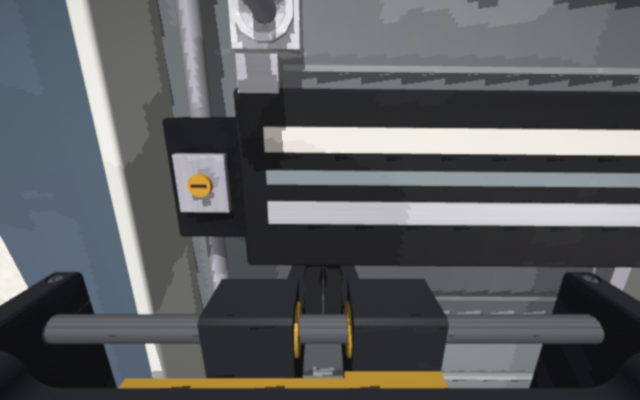

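The fingers (323,265) bear on the carriage, and the tab end (258,53) is just short of the pin at (265,10). From here I'll use small steps.

```bash
cat > q.py <<'E'
from h import *
ey=np.array([.142,.99,0]);b=np.array([512.4,55.8,0]);s=r.get_state()
print('rel y %.2f'%((s['eef_pos']-b)@ey),'Fy %.2f'%(s['force']@ey),s['force'].round(1),s['torque'].round(2),s['time'])
E
python3 -c "
from h import *
d=snap('wrist');b=np.array([512.4,55.8,0]);print(((plane(d,258,53,53)-b)@np.array([.142,.99,0])))"
python3 -m crank '-1 0.15 0 0 0;-1 0.3 0 0 0;-1 0.45 0 0 0;-1 0.6 0 0 0;-1 0.6 0 0 0'; python3 q.py
```

```text
-20.584329939578126
time: 16.45
eef_pos: [520.9, -65.9, 195.3]
tcp_rot: [-2.369, -2.06, -0.011]
force: [-0.0, -0.2, 0.5]
width: 0.5
rel y -119.25 Fy -0.23 [-0.  -0.2  0.5] [-0.06 -0.11 -0.04] 16.45
```

```bash
python3 -m crank '-1 0.1 0 0 0;-1 0.2 0 0 0;-1 0.3 0 0 0;-1 0.4 0 0 0;-1 0.5 0 0 0;-1 0.5 0 0 0'; python3 q.py;  python3 -m crank '-1 0.1 0 0 0;-1 0.2 0 0 0;-1 0.2 0 0 0;-1 0.2 0 0 0'; python3 q.py
```

```text
time: 17.05
eef_pos: [521.6, -60.7, 195.3]
tcp_rot: [-2.369, -2.06, -0.011]
force: [0.2, -0.4, 0.1]
width: 0.8
rel y -114.01 Fy -0.39 [ 0.2 -0.4  0.1] [-0.12 -0.07 -0.  ] 17.05
time: 17.45
eef_pos: [521.9, -58.5, 195.3]
tcp_rot: [-2.368, -2.06, -0.011]
force: [0.2, -0.5, 0.4]
width: 0.7
rel y -111.76 Fy -0.47 [ 0.2 -0.5  0.4] [-0.08 -0.08 -0.08] 17.45
```

```bash
python3 -m crank '-1 0.05 0 0 0;-1 0.1 0 0 0;-1 0.1 0 0 0;-1 0.1 0 0 0'; python3 q.py
```

```text
time: 17.85
eef_pos: [522.0, -57.4, 195.3]
tcp_rot: [-2.368, -2.061, -0.012]
force: [-0.2, -1.1, -0.4]
width: 0.3
rel y -110.74 Fy -1.15 [-0.2 -1.1 -0.4] [-0.23 -0.07 -0.03] 17.85
```

```bash
for i in 1 2; do :; done; python3 -m crank '-1 0.05 0 0 0;-1 0.1 0 0 0;-1 0.1 0 0 0;-1 0.1 0 0 0'; python3 q.py; python3 -m crank '-1 0.05 0 0 0;-1 0.1 0 0 0;-1 0.1 0 0 0;-1 0.1 0 0 0'; python3 q.py
```

```text
time: 18.25
eef_pos: [522.2, -56.4, 195.3]
tcp_rot: [-2.368, -2.061, -0.012]
force: [1.3, -1.4, -0.3]
width: 0.7
rel y -109.68 Fy -1.15 [ 1.3 -1.4 -0.3] [-0.2  -0.16  0.  ] 18.25
time: 18.65
eef_pos: [522.3, -55.5, 195.3]
tcp_rot: [-2.368, -2.061, -0.011]
force: [0.1, -0.9, -0.9]
width: 0.1
rel y -108.81 Fy -0.89 [ 0.1 -0.9 -0.9] [-0.39 -0.17  0.02] 18.65
```

```bash
python3 -m crank '-1 0.05 0 0 0;-1 0.1 0 0 0;-1 0.1 0 0 0;-1 0.1 0 0 0'; python3 q.py
```

```text
time: 19.05
eef_pos: [522.4, -54.9, 195.3]
tcp_rot: [-2.369, -2.06, -0.011]
force: [-0.3, -4.4, 0.7]
width: 0.0
rel y -108.20 Fy -4.39 [-0.3 -4.4  0.7] [-0.9  -0.03 -0.06] 19.05
```

```bash
python3 -m crank '-1 0.05 0 0 0;-1 0.1 0 0 0;-1 0.1 0 0 0;-1 0.1 0 0 0'; python3 q.py
```

```text
time: 19.45
eef_pos: [522.5, -54.4, 195.3]
tcp_rot: [-2.37, -2.06, -0.01]
force: [-0.1, -4.7, 0.9]
width: 0.7
rel y -107.69 Fy -4.67 [-0.1 -4.7  0.9] [-1.15 -0.04 -0.09] 19.45
```

```bash
python3 -m crank '-1 0.07 0 0 0;-1 0.12 0 0 0;-1 0.12 0 0 0;-1 0.12 0 0 0'; python3 q.py;python3 -c "
from h import *
a=[]
for i in range(4):
    viewer.snapshot('top');s=r.get_state();a.append([*s['force'],*s['torque']])
print(np.mean(a,0).round(2))"
```

```text
time: 19.85
eef_pos: [522.6, -54.1, 195.3]
tcp_rot: [-2.371, -2.059, -0.008]
force: [0.1, -6.7, 1.2]
width: 0.3
rel y -107.39 Fy -6.59 [ 0.1 -6.7  1.2] [-1.33 -0.01 -0.08] 19.85
[-0.62 -6.51  0.59 -1.3  -0.   -0.1 ]
```

```bash
cat >> q.py <<'E'
a=[]
for i in range(4):
    viewer.snapshot('top');s=r.get_state();a.append([*s['force'],*s['torque']])
print('mean',np.mean(a,0).round(2))
E
python3 -m crank '-1 0.07 0 0 0;-1 0.14 0 0 0;-1 0.16 0 0 0;-1 0.16 0 0 0;-1 0.16 0 0 0'; python3 q.py
```

```text
time: 20.55
eef_pos: [522.7, -53.7, 195.4]
tcp_rot: [-2.373, -2.058, -0.005]
force: [-1.1, -7.4, 0.5]
width: 0.6
rel y -106.99 Fy -7.50 [-1.1 -7.4  0.5] [-1.53  0.03 -0.09] 20.55
mean [-0.65 -7.49  1.06 -1.52  0.03 -0.08]
```

```bash
python3 -m crank '-1 0.12 0 0 0;-1 0.16 0 0 0;-1 0.2 0 0 0;-1 0.23 0 0 0;-1 0.23 0 0 0;-1 0.23 0 0 0;-1 0.23 0 0 0;-1 0.23 0 0 0'; python3 q.py
```

```text
time: 21.55
eef_pos: [522.8, -53.2, 195.4]
tcp_rot: [2.374, 2.056, 0.002]
force: [-0.9, -9.2, 1.5]
width: 0.3
rel y -106.48 Fy -9.23 [-0.9 -9.2  1.5] [-1.8   0.04 -0.15] 21.55
mean [-0.43 -8.67  1.27 -1.77  0.08 -0.08]
```

```bash
python3 -m crank '-1 0.18 0 0 0;-1 0.22 0 0 0;-1 0.26 0 0 0;-1 0.28 0 0 0;-1 0.28 0 0 0;-1 0.28 0 0 0;-1 0.28 0 0 0;-1 0.28 0 0 0;-1 0.28 0 0 0;-1 0.28 0 0 0'; python3 q.py; python3 -c "
from h import *
d=snap('scene');print(blobs(d,(0,120,60),(9,255,255)));save(d,'s3.png',(230,100,470,320),2.7)"; python3 q.py
```

```text
time: 22.75
eef_pos: [523.0, -52.7, 195.4]
tcp_rot: [2.375, 2.052, -0.003]
force: [-0.4, -10.6, 1.5]
width: 0.8
rel y -105.88 Fy -10.51 [ -0.4 -10.6   1.5] [-2.    0.08 -0.04] 22.75
mean [-1.01 -9.92  2.59 -2.02  0.1  -0.07]
[([333, 203, 9, 7, 27], [336.9, 206.6]), ([290, 332, 44, 17, 478], [311.2, 340.3])]
rel y -105.88 Fy -9.95 [ -0.  -10.    2.2] [-1.99  0.13 -0.08] 23.0
mean [ -1.57 -10.39   2.31  -2.02   0.08  -0.05]
```

View pics/s3.png

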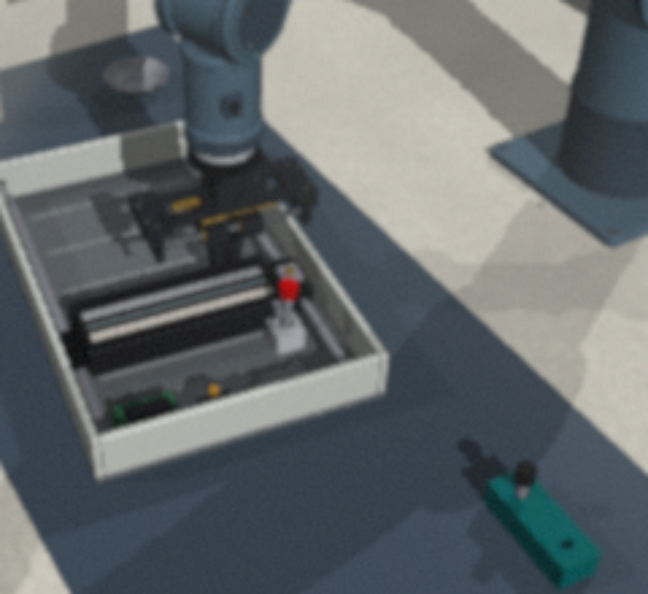

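The pin stands upright against the tab with its head at (337,206). The short pin is still in the stand, and the push is steady at about 10 N, so I'm handing in.

```bash
python3 -c "
from bench import r
print(r.sign_off());s=r.get_state();print(s['force'],s['time'])"
```

```text
the job is handed in; nothing more can be done
None
the job is handed in; nothing more can be done
```

The long pin stands home in the bore and released. The carriage's tab is pressed against it with about 10 N, and I handed the job in at about 23 s, still holding that push.

- **Pin:** I put it in until the tool was 0.5 mm or less above the computed home height, with under about 1.5 N of resistance, then let it go. The scene views show it upright. Its head was within about 1 px of the expected spot after release, and within about 2 px with the push on.
- **Push:** I pushed with shut fingers on the carriage's rear face, in roughly 1 mm steps. The last readings averaged 9.9 and 10.4 N along the slide, with no movement between them. The torque reading suggests up to about 12 N. Less about 1 N of friction, the pin should see about 9 to 11 N; I could not measure that force directly.
- **Bystanders:** The short pin is still in the stand. The screwdriver's position in the image is unchanged. I did not re-measure the dish or bottle at the end, but the arm stayed well clear of both.
- **Disagreements:** The overhead view first put the bore about 4 mm off in y from the close wrist view. I used the wrist value, and the pin went in cleanly. The gripper read 16 mm on the 18 mm head. A final force reading after hand-in was not possible.

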